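# Draw the flush bolt and open both leaves of a parts locker

### The arm

A 6-joint arm with a two-finger parallel gripper is mounted at the origin on a cart in front of the work surface, level with it; the furniture and walls round the work are solid. World frame = base frame: x ahead of the robot, y to its left, z up, the work surface at z = 0. Lengths are in mm, angles in degrees, forces in N, time in s.
With the tool pointing down it reaches from about 350 to 850 mm from the base axis. Payload 8.1 kg.
Tool frame: the origin (TCP) lies midway between the tips of the shut fingers; the grasp point (between the pads) lies 19 mm behind it; z points along the fingers, y is the line along which they close (so a half turn about z gives the same grasp; the last joint's range is limited). The gripper opens to 85 mm and grips with 20 to 120 N. Pads are 22 mm wide; open, the fingers measure 114 mm over their backs; the gripper's body (76 mm by 85 mm) begins 54 mm behind the grasp point. The pads swing forward as they close: fully open they stand 13 mm farther back than shut.
Start: joints at [-4.893, 7.471, 85.268, -0, 87.261, -4.893], TCP at [600.004, 0.022, 231.292] pointing down, gripper open.
Joint ranges: [-169.43, 169.43], [-51.17, 129.36], [1.28, 143.12], [-76.62, 256.62], [0, 156.53], [-152.29, 152.29]. Speed limits (degrees/s): [136.94, 136.94, 159.86, 180, 180, 180].

### API

Orientations are given as [roll, pitch, yaw] about the fixed x, y, z axes, in that order (R = Rz(yaw) Ry(pitch) Rx(roll)).
In Python, from bench import r gives the robot as it stands. The module is installed in compiled form; this text tells all that it offers.
- The arm moves only by the tool jog_arm, never from a script. Its argument "rows" is a list of rows, each a list of 2 entries, a list of its own where there are three numbers: the shift along the tool's x, y, z in mm, then the turn, a rotation vector about the tool's x, y, z in rad. A call has 1 to 10 rows; each row is the pose to reach, as a shift and turn from the pose commanded when the call began, along the tool's axes at that moment; what a row does not reach only later rows make up. A row lasts 1/10 s, in which the tool goes at most 50 mm and 8.59 degrees, less where a joint would pass 70% of its speed; a pose out of reach is approached as far as the arm can. A call with a gripper value outside its range is refused whole. "grip" is the finger opening in mm, from 0 to 85.4, set as the call begins (left out, the last holds). The fingers move at their own pace and stop on an object; "force" is the grip in N (left out, the last holds). Time passes only in rows, so rows that repeat a pose let the fingers close. It gives the time, the measured TCP pose, the force, the opening and the grip force at its end, in the units of the state.
- r.sense(): the state, without advancing time (a new reading comes with each control period).
- r.snapshot(name): name is "scene" or "side" or "wrist"; returns (picture, depth): 400x640x3 uint8, blue, green, red; 400x640 float32, mm along the optical axis (not along the pixel's ray), 0 where there is no reading.
- r.camera_params(name): a dict with "fx", "fy", "cx", "cy" (pixels), "pose" (4x4, takes a point from camera to world coordinates); the wrist camera has in their place "tool_from_camera" (4x4, takes a point from camera to tool coordinates, whose origin is the TCP and whose axes are the flange's). Camera axes: x right, y down, z forward; pixel columns grow to the right and rows downward; lengths in mm; the calibration is good to about 2 mm. A picture is of the moment at which its call begins: read the wrist's pose just before it. camera_params takes no time and is no camera call.
- r.hand_in(): hands the job in; it is judged then, once.
The state is a dict: "time": time; "joint_pos": joint angles; "qd": joint speeds; "joint_efforts": joint torques, N m; "tool_pos": TCP position; "tcp_rot": TCP orientation; "ft_force": force on the tool from outside, world axes, zero at the start; "wrist_torque": the same for the moment, N m; "finger_gap": finger opening in mm; "grip_force": force on a finger pad.
Only numpy, scipy, OpenCV 4.12 (cv2) and the standard library are available. Lean on these libraries where they do the work, as an engineer would, in place of code of your own. Each camera call takes 0.05 s, during which the arm holds its last target. There are 200 camera calls.

### The job

Open both doors of the small blue-doored parts locker wide, so that the things inside can be got at: swing the right leaf, which stands ajar, out to about square with the locker's front or beyond, slide the brass thumb piece of the flush bolt on the left leaf fully down so that the bolt leaves its keeper while that leaf is still shut, then swing the left leaf out just as wide. Leave the bolt withdrawn, and do not shift or knock over the oil canister, the spray can, the tin and the standing bolt beside the locker or the gauge case on its roof.

Things in the scene. Friction and masses are not known exactly. Their poses are not given: they have to be found in the camera images.
- locker_front (a point): Fixed grey steel locker with two blue leaves, 356 wide, 130 deep, 222 mm high; turned up to 0.25 rad. Point: middle of the upper front edge, at roof height, in the plane of the closed leaves' front faces. x into the locker, y left along the front, z up. Leaf tops lie 7 mm lower. Over the bolt, 24 mm left of the middle, a steel keeper stands 9 mm above the roof and 2 mm ahead of the leaf.
- left_leaf (a joint): Opening angle of the left leaf, rad: 0 shut, 1.57 square to the front, stop at 1.75. It swings towards the robot about its left edge and is held shut by the bolt at the start. Light hinge friction (about 0.12 N m) keeps it where it is left.
- left_leaf_hinge (a point): Vertical hinge axis of the left leaf, at handle height, in the plane of the leaf's front face. Axes turn with the leaf: x into the leaf (from front face to back face), y from the leaf towards the hinge side, z up; the leaf runs from here 172 mm along -y, 18 mm thick (x from 0 to +18 mm), from 22 to 215 mm above the bench.
- left_leaf_handle (a point): Middle of the bar of the left leaf's steel pull: a level round bar 10 mm thick and 76 mm long along the leaf, its centre 42 mm ahead of the leaf's face (37 mm of free space behind it, 66 mm between the two end posts), 22 mm below the leaf's top, 87 mm from the hinge. Axes as the leaf's.
- right_leaf (a joint): Opening angle of the right leaf, rad: 0 shut, 1.57 square to the front, stop at 1.75. It swings towards the robot about its right edge, is not latched and starts ajar (0.45 to 0.95). Same light hinge friction.
- right_leaf_hinge (a point): Vertical hinge axis of the right leaf, at handle height, in the plane of its front face. Axes turn with the leaf: x from front face to back face, y from the hinge along the leaf (172 mm), z up; thickness and heights as the left leaf.
- right_leaf_handle (a point): Middle of the bar of the right leaf's pull, the same as the left one (42 mm ahead of the face, 87 mm from the hinge).
- bolt (a joint): How far the flush bolt is drawn, m: 0 fully thrown up into the keeper, 0.024 fully withdrawn (stop). It starts at 0 to 0.004, moves straight down, clears the keeper from about 0.010 on, takes about 3 N to slide and stays where it is left.
- bolt_tab (a point): Middle of the top face of the bolt's brass thumb piece: a tab 24 mm wide along the leaf and 10 mm high that stands 31 mm out of the left leaf's face, 22 mm from the leaf's free edge (150 mm from the hinge). This point is 16 mm ahead of the face; when thrown it is 10 mm below the leaf's top. Axes as the leaf's.
- feeler_gauge: Bystander: small flat black feeler gauge case with a brass screw, 62x72x15 mm, lying on the rear of the locker's roof; origin at its underside.
- oil_canister: Bystander: black oil canister, 75x102x204 mm, standing left of the locker; origin at its underside.
- spray_can: Bystander: orange and white spray can with a red cap, 53 mm across, 171 mm high, standing right of the locker; origin at its underside.
- paste_tin: Bystander: white tin with a green lid, 79 mm across, 42 mm high, right of the locker; origin at its underside.
- hex_bolt: Bystander: steel hex bolt standing on its head, 24x28x60 mm, at the left; origin at its underside.

How it is judged (in metres and radians):
On the way:
1. the bolt is withdrawn while the left leaf is still shut (value of joint bolt above 0.018 m and value of joint left_leaf below 0.08 rad), for 0.1 s.
At the end, for the whole second after the job is handed in: Both leaves stand open by more than 1.4 rad (80 degrees) and at rest, and the bolt on the left leaf is withdrawn by more than 18 mm of its 24 mm (value of joint each of right_leaf, left_leaf above 1.4 rad and value of joint bolt above 0.018 m and velocity of joint right_leaf between -0.05 and 0.05 rad/s and velocity of joint left_leaf between -0.05 and 0.05 rad/s); the robot touches nothing.
It fails at once if a bystander (feeler gauge, oil canister, spray can, paste tin, standing hex bolt) is shifted by more than 30 mm or tipped over (distance of any of feeler_gauge, oil_canister, spray_can, paste_tin, hex_bolt from where it was at the start of the episode above 0.03 m or angle between any of oil_canister, spray_can, hex_bolt's own z axis and vertical above 0.5 rad).
It also fails if it takes over 48 s, if anything falls off the work surface, if the arm or the gripper's body presses on something with over 40 N, if the wrist force passes 120 N, or if a joint passes its speed limit or range.

## Working session

There is one attempt and no reset: what is moved stays moved. The work goes in short steps, Python scripts to look and compute and a tool call to move; the robot and the scene stay as the last step left them, time stands still between calls to the robot, and variables do not carry over. Pictures are saved under pics/ and viewed, at most 10 in all, crops included, and the job is handed in when it is done.

Besides the shell and the picture viewer there is one more tool, called after "Call:" as name(argument=value, ...), one argument or row to a line, values as JSON. jog_arm: Moves the arm, as the interface text tells. Its arguments: {"type":"object","properties":{"rows":{"type":"array"},"grip":{"type":"number"},"force":{"type":"number"}},"required":["rows"]}

```bash
mkdir -p pics; python3 - <<'E'
from bench import r
import cv2,numpy as np
for n in("scene","side"):
    p,d=r.snapshot(n);c=r.camera_params(n)
    cv2.imwrite(f"pics/{n}0.png",p);np.savez(f"{n}0.npz",p=p,d=d,**c)
    print(n,np.round(c["pose"],3).tolist(),c["fx"],c["cx"])
print(r.sense())
E
```

```text
scene [[-0.761, -0.265, 0.592, -146.902], [-0.649, 0.316, -0.693, 884.663], [-0.003, -0.911, -0.412, 650.624], [0.0, 0.0, 0.0, 1.0]] 428.3756368861792 314.8254226025016
side [[-0.909, -0.206, 0.363, -129.808], [-0.418, 0.459, -0.784, 1533.594], [-0.005, -0.864, -0.503, 1148.031], [0.0, 0.0, 0.0, 1.0]] 509.6053473918223 323.27988097751336
{'time': 0.1, 'joint_pos': array([-4.89411220e+00,  7.51115264e+00,  8.53251225e+01,  1.58500191e-03,
        8.72597039e+01, -4.89303076e+00]), 'qd': array([-0.00339715, -0.09514813, -0.1666549 , -0.06286667,  0.04763686,
        0.0018938 ]), 'joint_efforts': array([ 1.52257860e-03, -5.70947063e+01, -5.01941299e+01, -1.80579236e-04,
        8.16394575e-03,  5.26326357e-05]), 'tool_pos': array([5.99502552e+02, 6.40310697e-02, 2.30325478e+02]), 'tcp_rot': array([-1.79904506e+02, -9.76388982e-03,  8.99988333e+01]), 'ft_force': array([-0.30550245,  0.35726025,  0.48552535]), 'wrist_torque': array([ 0.00036956, -0.00603617, -0.00277394]), 'grip_force': 0.0, 'finger_gap': 85.51652897612492}
```

View pics/scene0.png

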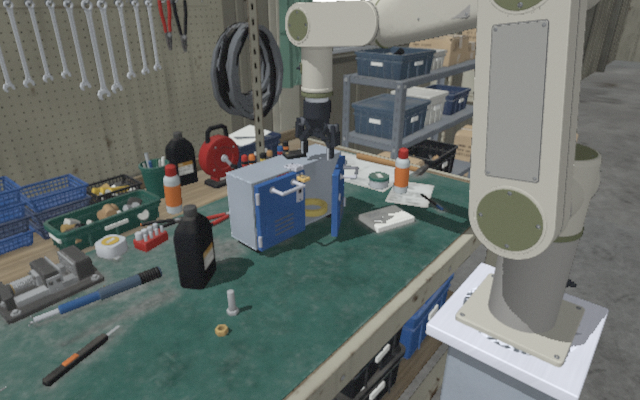

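View pics/side0.png

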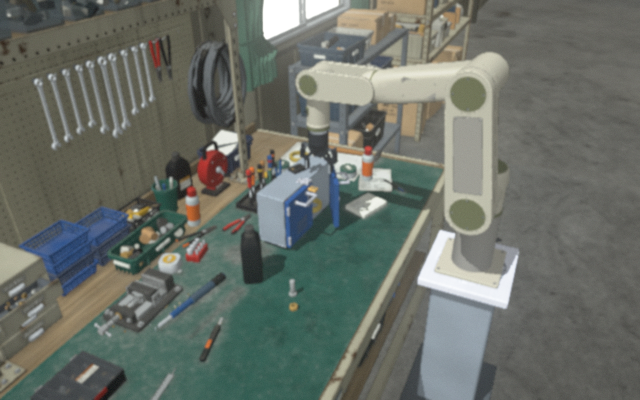

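The scene view shows the locker at cols 228–345, rows 155–250. The left leaf is shut (~280,215), the right leaf ajar (~338,195), the left pull is at ~(290,190) and the tab at ~(303,178). The canister is at (195,250), the hex bolt at (232,303) and the spray can at (402,170).

```bash
cat > h.py <<'E'
import numpy as np,cv2
def cloud(d,c,pose):
    v,u=np.mgrid[0:d.shape[0],0:d.shape[1]]
    P=np.stack([(u-c["cx"])/c["fx"]*d,(v-c["cy"])/c["fy"]*d,d],-1)
    return P@pose[:3,:3].T+pose[:3,3]
E
python3 - <<'E'
from h import *
z=np.load("scene0.npz");P=cloud(z["d"],z,z["pose"]);p=z["p"];d=z["d"]
hsv=cv2.cvtColor(p,cv2.COLOR_BGR2HSV)
blue=(hsv[...,0]>105)&(hsv[...,0]<125)&(hsv[...,1]>140)&(d>0)
v,u=np.mgrid[0:400,0:640]
def fit(m,name):
    Q=P[m];
    for _ in range(6):
        c=np.median(Q,0) if _==0 else Q.mean(0)
        n=np.linalg.svd(Q-c,full_matrices=False)[2][2]
        e=np.abs((Q-c)@n);k=e<max(3,2*np.median(e));Q=Q[k]
    n=n*np.sign(n[0]); t=np.array([-n[1],n[0],0]);t/=np.linalg.norm(t);s=Q@t
    print(name,len(Q),"c",c.round(1),"n",n.round(3),"yaw",np.degrees(np.arctan2(n[1],n[0])).round(2),"along",np.percentile(s-c@t,[0,1,99,100]).round(1),"z",np.percentile(Q[:,2],[1,99]).round(1),"t",t.round(3),"lo/hi",(c+t*np.percentile(s-c@t,1)).round(1),(c+t*np.percentile(s-c@t,99)).round(1))
box=(v>150)&(v<255)&(u>225)
fit(blue&box&(u<308),"left")
fit(blue&box&(u>330)&(u<348),"right")
# roof
roof=(np.abs(P[...,2]-222)<6)&box&(v<195)&(u<340)&(hsv[...,1]<60)
Q=P[roof];print("roof",len(Q),np.median(Q[:,2]),cv2.minAreaRect(Q[:,:2].astype(np.float32)))
big=cv2.resize(p[145:255,220:360],None,fx=5,fy=5,interpolation=cv2.INTER_CUBIC);cv2.imwrite("pics/crop0.png",big)
for n,(a,b,cc,dd) in dict(can=(205,285,176,216),hex=(288,318,224,240),spray=(148,196,392,412),tin=(168,190,365,390),top=(150,200,225,345)).items():
    S=P[a:b,cc:dd].reshape(-1,3);S=S[(S[:,2]>12)]
    print(n,np.percentile(S,[5,50,95],axis=0).round(0).tolist())
for q in [(303,178),(290,190),(300,190),(275,190),(268,187)]:print(q,P[q[1],q[0]].round(1))
E
```

```text
left 1889 c [612.4 150.1 120.4] n [ 0.998 -0.06  -0.004] yaw -3.41 along [-100.1  -94.8   68.6   70.7] z [ 26.4 215.2] t [0.06  0.998 0.   ] lo/hi [606.7  55.4 120.4] [616.4 218.5 120.4]
right 369 c [528.1  -5.9 138.6] n [ 0.881  0.472 -0.026] yaw 28.14 along [-122.2 -116.2   35.9   37.2] z [ 27.9 216.7] t [-0.472  0.882  0.   ] lo/hi [ 582.9 -108.4  138.6] [511.2  25.7 138.6]
roof 1459 222.44829692719236 ((670.6460571289062, 47.905609130859375), (349.82177734375, 134.80130004882812), 87.04811096191406)
can [[627.0, 343.0, 20.0], [649.0, 406.0, 107.0], [674.0, 435.0, 191.0]]
hex [[494.0, 411.0, 13.0], [498.0, 419.0, 41.0], [507.0, 425.0, 62.0]]
spray [[532.0, -434.0, 18.0], [547.0, -406.0, 87.0], [578.0, -396.0, 163.0]]
tin [[613.0, -449.0, 15.0], [641.0, -404.0, 39.0], [680.0, -382.0, 44.0]]
top [[539.0, -135.0, 56.0], [666.0, 33.0, 193.0], [1120.0, 220.0, 227.0]]
(303, 178) [582.3  80.8 204.7]
(290, 190) [565.4 150.6 197.3]
(300, 190) [608.3  65.7 156.2]
(275, 190) [595.8 175.3 197.1]
(268, 187) [613.3 183.3 203.4]
```

View pics/crop0.png

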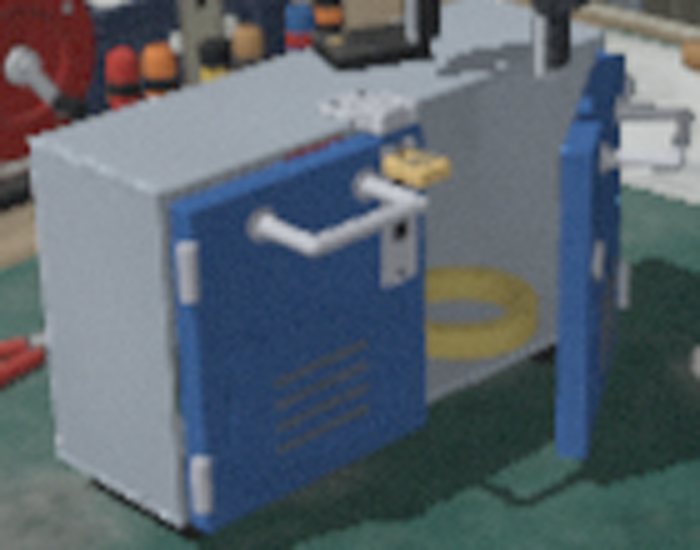

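The crop shows the brass tab just under the keeper at ~(415,165) and the left pull's bar at ~(370,220). The right leaf's end face is at ~(580,290), with its pull beyond it. The roof height comes out at 222.4, which agrees with the given size. Next I fit the right leaf's angle with the hinge derived from the left leaf.

```bash
python3 - <<'E'
from h import *
from scipy.optimize import least_squares
z=np.load("scene0.npz");P=cloud(z["d"],z,z["pose"]);p=z["p"];d=z["d"]
hsv=cv2.cvtColor(p,cv2.COLOR_BGR2HSV);v,u=np.mgrid[0:400,0:640]
blue=(hsv[...,0]>105)&(hsv[...,0]<125)&(hsv[...,1]>140)&(d>0)
m=blue&(v>150)&(v<240)&(u>326)&(u<350);Q=P[m];Q=Q[(Q[:,2]>25)&(Q[:,2]<213)&(Q[:,0]<640)]
h=np.array([595.9,-125.9])
def res(a,hh=h):
    ph=a[0]; l=np.array([-np.sin(ph),np.cos(ph)]);n=np.array([np.cos(ph),np.sin(ph)])
    q=Q[:,:2]-hh; y=q@l;x=q@n
    dx=np.abs(x-9)-9;dy=np.abs(y-86)-86
    return np.where((dx<0)&(dy<0),np.maximum(dx,dy),np.hypot(np.maximum(dx,0),np.maximum(dy,0)))
for s in(.4,.6,.8):
    f=least_squares(res,[s],loss="soft_l1",f_scale=2);print(f.x,f.cost,np.median(abs(f.fun)),len(Q))
ph=f.x[0];print("right theta",ph+.0595,"free edge",h+172*np.array([-np.sin(ph),np.cos(ph)]))
L=np.array([616.7,221.5]);t=np.array([.0595,.998]);n=np.array([.998,-.0595])
print("tab",L-150*t-16*n,"handle",L-87*t-42*n,"mid",L-174*t)
# measured: tab (brass) and handle bar (z~193, ahead of leaf)
br=(hsv[...,0]>12)&(hsv[...,0]<30)&(hsv[...,1]>80)&(u>293)&(u<312)&(v>172)&(v<184)&(d>0)
print("tab meas",len(P[br]),np.percentile(P[br],[5,50,95],axis=0).round(1).tolist())
D=(P[...,:2]-L)@n; Y=(P[...,:2]-L)@t
hb=(D<-34)&(D>-52)&(Y<-40)&(Y>-135)&(abs(P[...,2]-193)<9)
print("bar",hb.sum(),np.percentile(np.c_[D[hb],Y[hb],P[hb][:,2]],[5,50,95],axis=0).round(1).tolist())
print("tab leaf",np.percentile(np.c_[D[br],Y[br]],[5,50,95],axis=0).round(1).tolist())
g=(P[...,2]>226)&(P[...,2]<242)&(P[...,0]>600)&(P[...,0]<760)&(abs(P[...,1]-48)<180)&(hsv[...,2]<90)
print("gauge?",g.sum(),np.percentile(P[g],[5,50,95],axis=0).round(0).tolist())
E
```

```text
[0.53415776] 664.8249926851092 1.1038958038079727 491
[0.53415778] 664.8249926849985 1.1038927582792581 491
[0.53415778] 664.8249926849985 1.1038927582792581 491
right theta 0.5936577799707963 free edge [508.33199241  22.14000826]
tab [591.807  72.752] handle [569.6075 137.173 ] mid [606.347  47.848]
tab meas 58 [[575.7, 62.3, 188.8], [584.4, 79.4, 202.0], [606.4, 84.9, 206.1]]
bar 107 [[-48.2, -122.6, 190.8], [-44.9, -79.0, 196.1], [-36.7, -46.1, 198.9]]
tab leaf [[-32.3, -159.7], [-24.0, -143.0], [-1.5, -138.1]]
gauge? 122 [[667.0, -18.0, 228.0], [685.0, 6.0, 233.0], [717.0, 31.0, 236.0]]
```

Call:
jog_arm(
  rows=[
    [[0,0,-30],[0,0,0]],
    [[12,-18,-30],[0,0,0]],
    [[23,-37,-30],[0,0,0]],
    [[23,-37,-30],[0,0,0]],
    [[23,-37,-30],[0,0,0]],
    [[23,-37,-30],[0,0,0]],
    [[23,-37,-30],[0,0,0]],
    [[23,-37,-10],[0,0,0]],
  ],
  grip=0,
  force=40,
)

```text
time: 0.9
tool_pos: [565.1, 22.5, 244.0]
tcp_rot: [179.7, 0.0, 90.0]
ft_force: [0.5, 0.8, 1.2]
finger_gap: 0.1
grip_force: 0.0
```

Call:
jog_arm(
  rows=[
    [[0,0,36],[0,0,0]],
    [[0,0,71],[0,0,0]],
    [[-13,-21,71],[0,0,0]],
    [[-27,-43,71],[0,0,0]],
    [[-41,-60,71],[0,0,0]],
    [[-55,-77,71],[0,0,0]],
    [[-71,-88,71],[0,0,0]],
    [[-87,-97,71],[0,0,0]],
    [[-105,-103,71],[0,0,0]],
    [[-123,-107,71],[0,0,0]],
  ],
)

```text
time: 1.9
tool_pos: [455.9, -100.7, 170.3]
tcp_rot: [180.0, -0.0, 90.0]
ft_force: [1.2, 1.7, -0.9]
finger_gap: 0.1
grip_force: 0.0
```

Call:
jog_arm(
  rows=[
    [[0,0,0],[0,0,0]],
    [[0,0,0],[0,0,0]],
    [[10,0,0],[0,0,0]],
  ],
)

```text
time: 2.2
tool_pos: [456.2, -90.0, 170.2]
tcp_rot: [-180.0, -0.0, 89.9]
ft_force: [0.1, -0.2, 0.4]
finger_gap: -0.1
grip_force: 0.0
```

```bash
python3 - <<'E'
from bench import r
import cv2
p,d=r.snapshot("scene");cv2.imwrite("pics/s1.png",cv2.resize(p[120:300,180:440],None,fx=3,fy=3))
E
```

```text
(no output)
```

View pics/s1.png

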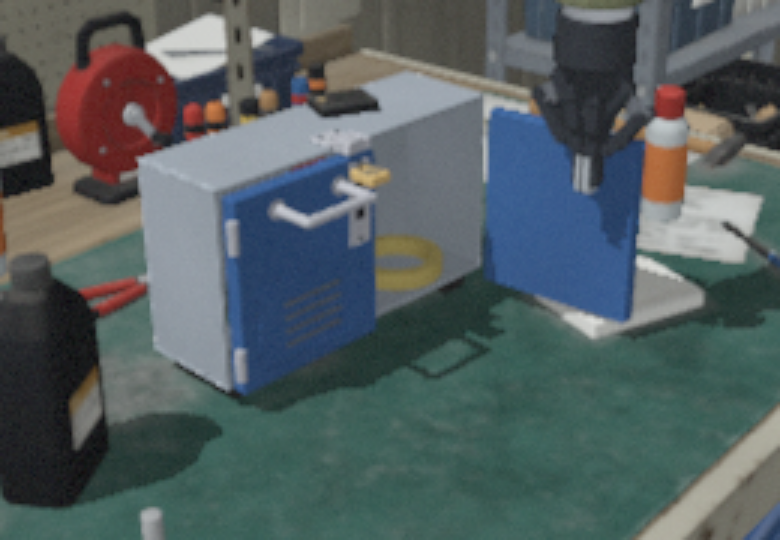

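The right leaf now stands about square, with the finger off it at ~(585,180). I now move above the tab.

Call:
jog_arm(
  rows=[
    [[0,0,-40],[0,0,0]],
    [[10,10,-75],[0,0,0]],
    [[40,32,-75],[0,0,0]],
    [[75,60,-75],[0,0,0]],
    [[110,88,-75],[0,0,0]],
    [[145,115,-75],[0,0,0]],
    [[163,127,-70],[0,0,0]],
    [[163,127,-50],[0,0,0]],
    [[163,127,-44],[0,0,0]],
  ],
)

```text
time: 3.15
tool_pos: [581.9, 75.1, 211.7]
tcp_rot: [-179.8, 0.0, 90.2]
ft_force: [-0.4, -0.8, -0.5]
finger_gap: -0.1
grip_force: 0.0
```

```bash
python3 - <<'E'
from bench import r
from h import *
p,d=r.snapshot("scene");cv2.imwrite("pics/s2.png",cv2.resize(p[140:230,240:370],None,fx=5,fy=5))
c=r.camera_params("scene");P=cloud(d,c,c["pose"]);hsv=cv2.cvtColor(p,cv2.COLOR_BGR2HSV);v,u=np.mgrid[0:400,0:640]
m=(hsv[...,0]>105)&(hsv[...,0]<125)&(hsv[...,1]>140)&(u>341)&(u<395)&(v>150)&(v<230)&(abs(P[...,2]-110)<95)&(P[...,0]<640)
Q=P[m];vx,vy,x,y=cv2.fitLine(Q[:,:2].astype(np.float32),cv2.DIST_L1,0,.01,.01).ravel()
print(len(Q),"angle right leaf",np.arctan2(-vx*np.sign(-vx),0)if 0 else np.arctan2(vy*-np.sign(vx),abs(vx)),x,y,r.sense()["tool_pos"])
E
```

```text
2644 angle right leaf -0.06563061 516.18665 -114.50653 [581.41108594  74.3586925  211.27821782]
```

View pics/s2.png

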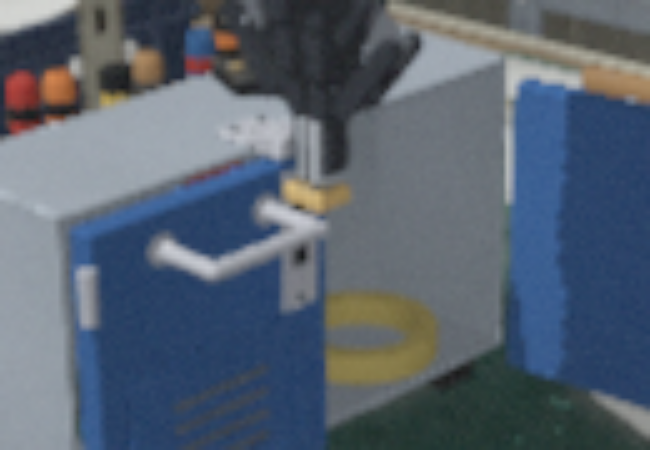

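The fingertips are centred over the brass tab at ~(315,190), and the right leaf measures about 1.70 rad. I press the tab down.

Call:
jog_arm(
  rows=[
    [[0,0,6],[0,0,0]],
    [[0,0,12],[0,0,0]],
    [[0,0,18],[0,0,0]],
    [[0,0,23],[0,0,0]],
    [[0,0,28],[0,0,0]],
    [[0,0,32],[0,0,0]],
    [[0,0,32],[0,0,0]],
  ],
)

```text
time: 3.9
tool_pos: [584.1, 72.9, 187.7]
tcp_rot: [179.7, 0.0, 90.0]
ft_force: [-18.1, 0.2, 31.4]
finger_gap: 0.0
grip_force: 18.0
```

Z force is too high and there is a −x component, so the broad finger linkage is probably resting on the keeper. I back off and look.

Call:
jog_arm(
  rows=[
    [[0,0,-6],[0,0,0]],
    [[0,0,-6],[0,0,0]],
  ],
)

```text
time: 4.1
tool_pos: [583.7, 72.7, 189.4]
tcp_rot: [179.9, 0.0, 90.0]
ft_force: [0.4, 0.3, -0.9]
finger_gap: -0.1
grip_force: 0.0
```

```bash
python3 - <<'E'
from bench import r
from h import *
p,d=r.snapshot("scene");cv2.imwrite("pics/s3.png",cv2.resize(p[140:230,240:370],None,fx=5,fy=5))
s=r.sense();print(s["tool_pos"],s["ft_force"],s["joint_pos"])
E
```

```text
[583.27849083  72.73738085 188.46565058] [-0.81436975  0.26648644  2.92943797] [ 2.12034281e+00  6.86381837e+00  9.04225150e+01 -1.47051697e-02
  8.26601615e+01  2.14109764e+00]
```

View pics/s3.png

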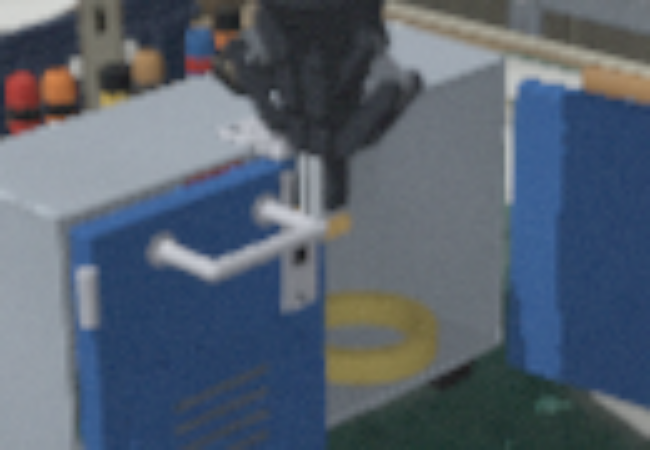

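The tab is about 17 mm down, and the wide knuckles overlap the roof edge and keeper at ~(270,100). I lift and turn the tool 87° so that the knuckles lie along the leaf.

Call:
jog_arm(
  rows=[
    [[0,0,-30],[0,0,0]],
    [[0,0,-30],[0,0,-0.14]],
    [[0,0,-30],[0,0,-0.28]],
    [[0,0,-30],[0,0,-0.42]],
    [[0,0,-30],[0,0,-0.56]],
    [[0,0,-30],[0,0,-0.7]],
    [[0,0,-30],[0,0,-0.84]],
    [[0,0,-30],[0,0,-0.98]],
    [[0,0,-30],[0,0,-1.12]],
    [[-2,4,-30],[0,0,-1.26]],
  ],
)

```text
time: 5.15
tool_pos: [586.4, 71.0, 216.9]
tcp_rot: [-180.0, -0.1, 162.5]
ft_force: [0.3, 0.5, -0.8]
finger_gap: -0.1
grip_force: 0.0
```

Call:
jog_arm(
  rows=[
    [[0,0,0],[0,0,-0.13]],
    [[0,0,0],[0,0,-0.25]],
    [[0,0,0],[0,0,-0.25]],
  ],
)

```text
time: 5.45
tool_pos: [586.6, 70.7, 217.0]
tcp_rot: [-180.0, -0.1, 176.6]
ft_force: [-0.1, -0.6, -0.6]
finger_gap: 0.0
grip_force: 0.0
```

Call:
jog_arm(
  rows=[
    [[0,0,15],[0,0,0]],
    [[0,0,25],[0,0,0]],
    [[0,0,29],[0,0,0]],
    [[0,0,32],[0,0,0]],
    [[0,0,34],[0,0,0]],
    [[0,0,36],[0,0,0]],
    [[0,0,36],[0,0,0]],
  ],
)

```text
time: 6.15
tool_pos: [587.3, 71.0, 182.4]
tcp_rot: [180.0, 0.0, 176.5]
ft_force: [0.1, 0.3, 0.3]
finger_gap: 0.2
grip_force: 0.0
```

Call:
jog_arm(
  rows=[
    [[0,0,1.5],[0,0,0]],
    [[0,0,2.5],[0,0,0]],
    [[0,0,2.5],[0,0,0]],
  ],
)

```text
time: 6.45
tool_pos: [587.4, 71.1, 181.0]
tcp_rot: [180.0, 0.1, 176.5]
ft_force: [-3.6, -0.4, 8.0]
finger_gap: -0.3
grip_force: 3.6
```

```bash
python3 - <<'E'
from bench import r
from h import *
p,d=r.snapshot("scene");cv2.imwrite("pics/s4.png",cv2.resize(p[140:230,240:370],None,fx=5,fy=5))
s=r.sense();print(s["tool_pos"],s["ft_force"],s["joint_pos"])
E
```

```text
[587.36862174  71.04562897 180.96802019] [-3.2545025 -0.2455749  6.5635073] [ 1.93289948e+00  7.71565053e+00  9.02919684e+01 -9.81533115e-04
  8.19211414e+01 -8.45818773e+01]
```

View pics/s4.png

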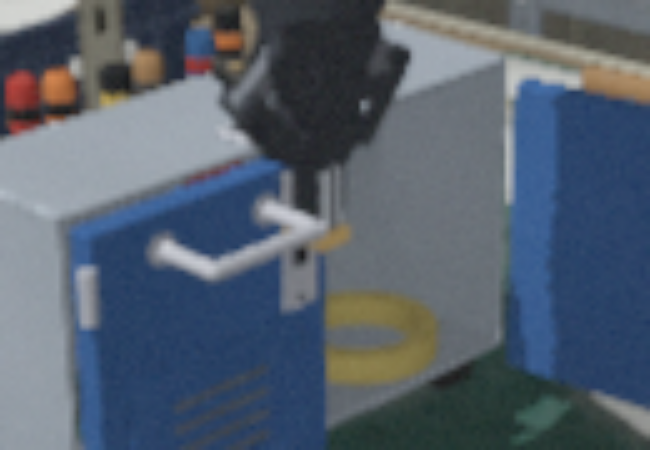

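The bolt is down at its stop (tip z 181.0, 8 N) with the leaf still shut. Next I hook behind the left pull's bar from above.

Call:
jog_arm(
  rows=[
    [[0,0,-37],[0,0,0]],
    [[0,5,-40],[0,0,0]],
    [[0,35,-40],[0,0,0]],
    [[0,65,-40],[0,0,0]],
    [[0,65,-40],[0,0,0]],
    [[0,65,-25],[0,0,0]],
    [[0,65,-10],[0,0,0]],
    [[0,65,-3],[0,0,0]],
    [[0,65,-3],[0,0,0]],
  ],
)

```text
time: 7.4
tool_pos: [589.5, 134.9, 179.8]
tcp_rot: [-179.9, -0.2, 176.5]
ft_force: [0.3, -0.1, -0.3]
finger_gap: -0.2
grip_force: 0.0
```

Call:
jog_arm(
  rows=[
    [[15,4,0],[0,0,0.13]],
    [[26,10,0],[0,0,0.26]],
    [[35.5,16.5,0],[0,0,0.39]],
    [[44,24.5,0],[0,0,0.52]],
    [[52,33.5,0],[0,0,0.65]],
    [[58.5,43.5,0],[0,0,0.78]],
    [[63.5,54.5,0],[0,0,0.91]],
    [[67,66,0],[0,0,1.04]],
    [[69,77.5,0],[0,0,1.17]],
    [[70,89.5,0],[0,0,1.3]],
  ],
)

```text
time: 8.4
tool_pos: [527.8, 228.7, 183.6]
tcp_rot: [179.9, 0.1, 101.6]
ft_force: [3.8, -3.6, 0.7]
finger_gap: 0.3
grip_force: 2.2
```

Call:
jog_arm(
  rows=[
    [[0,0,0],[0,0,0]],
    [[11,4,0],[0,0,0.13]],
    [[21.5,9.5,0],[0,0,0.26]],
    [[28.5,14,0],[0,0,0.35]],
    [[28.5,14,0],[0,0,0.35]],
    [[28.5,14,0],[0,0,0.35]],
  ],
)

```text
time: 9.0
tool_pos: [534.2, 259.7, 182.7]
tcp_rot: [-180.0, 0.0, 82.3]
ft_force: [-0.2, -0.4, -0.3]
finger_gap: 0.0
grip_force: 0.0
```

```bash
cat > m.py <<'E'
from bench import r
from h import *
import sys
p,d=r.snapshot("scene");cv2.imwrite(f"pics/{sys.argv[1]}.png",cv2.resize(p[120:300,180:440],None,fx=3,fy=3))
c=r.camera_params("scene");P=cloud(d,c,c["pose"]);hsv=cv2.cvtColor(p,cv2.COLOR_BGR2HSV)
b=(hsv[...,0]>105)&(hsv[...,0]<125)&(hsv[...,1]>140)&(abs(P[...,2]-110)<95)&(P[...,0]<600)&(P[...,0]>400)
for n,m in dict(right=b&(P[...,1]<-60)&(P[...,1]>-180),left=b&(P[...,1]>150)&(P[...,1]<280)).items():
    Q=P[m];vx,vy,x,y=cv2.fitLine(Q[:,:2].astype(np.float32),cv2.DIST_L1,0,.01,.01).ravel()
    print(n,len(Q),"tilt of leaf dir(-x) toward y",-vy/vx,x,y,Q[:,:2].min(0),Q[:,:2].max(0))
s=r.sense();print(s["time"],s["tool_pos"],s["ft_force"])
E
python3 m.py s5
```

```text
right 2695 tilt of leaf dir(-x) toward y -0.06440487 512.2718 -114.85054 [ 421.32474178 -136.77372156] [ 591.72565225 -104.58433526]
left 1522 tilt of leaf dir(-x) toward y 0.19514579 541.7973 236.91763 [442.55315957 222.94352051] [599.76579729 258.84766032]
9.05 [534.10838075 259.71316559 182.70691607] [ 1.03202762  0.03492832 -0.21055148]
```

View pics/s5.png

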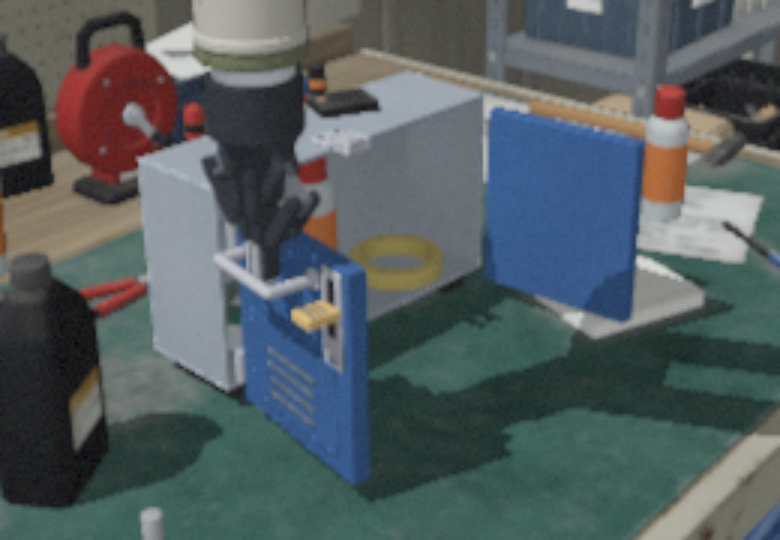

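Both leaves are open (~1.70 rad each) and the tab is still down at ~(315,318). The finger is free in the pull, so I lift straight out.

Call:
jog_arm(
  rows=[
    [[0,0,-10],[0,0,0]],
    [[0,0,-30],[0,0,0]],
    [[0,0,-60],[0,0,0]],
    [[0,0,-100],[0,0,0]],
    [[0,0,-120],[0,0,0]],
    [[0,0,-120],[0,0,0]],
    [[0,0,-120],[0,0,0]],
  ],
)

```text
time: 9.75
tool_pos: [534.5, 260.2, 303.6]
tcp_rot: [179.9, -0.0, 82.0]
ft_force: [0.6, 0.2, 0.2]
finger_gap: 0.2
grip_force: 0.0
```

```bash
python3 m.py s6
```

```text
right 2690 tilt of leaf dir(-x) toward y -0.06690536 537.6634 -113.07716 [ 421.74742976 -136.0931843 ] [ 591.32101352 -104.1353917 ]
left 1656 tilt of leaf dir(-x) toward y 0.1980195 530.8677 238.8253 [442.65000743 222.03063491] [599.89816376 258.34507077]
9.8 [533.9409383  259.99175644 302.1541735 ] [-2.76592974e-01 -2.54361223e-04 -4.28115955e-01]
```

View pics/s6.png

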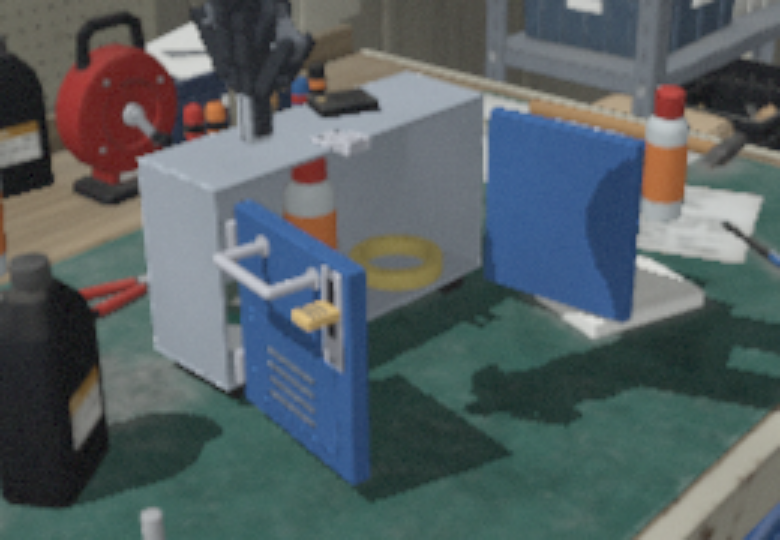

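The view shows both leaves open, the tab down at ~(315,318), the bystanders in place and the gripper clear above the scene.

```bash
python3 -c "
from bench import r
print(r.hand_in())"
```

```text
the job is handed in; nothing more can be done
None
```

I opened both leaves to about 1.70 rad and drew the bolt to its stop while the left leaf was shut; no bystander looked disturbed, the arm is clear, and the job was handed in at about 9.8 s, with no verdict returned.

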